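# Strip the objective turret

## Task

Get the objective turret ready for shipping: pull its carriage fully forward against the front stop, turn the clamp screw clockwise until it bottoms and then back it off a quarter of a turn. After that, one objective at a time, turn the turret by its handle until that objective is at the front by the brass pointer, unscrew it there (a quarter turn anticlockwise to its stop, then lift it straight out) and stand it upright in a compartment of the loose grey storage tray, until no objective is left on the turret. Keep the carriage forward and the screw as set, and leave the USB stick and the tape roll where they are.

Things in the scene. Friction and masses are not known exactly. Their poses are not given: they have to be found in the camera images.
- carriage (a joint): slide of the turret carriage (an aluminium plate 246 x 244 x 16 mm on a grey base plate) along the base: 0 at the rear stop, 0.09 m at the front stop; it moves in the -x direction of front_place, needs about 12 N and stays where it is left
- carriage_grip (a point): centre of the black grip block (36 mm along its x, 16 mm along its y, 32 mm high) on top of a steel post at the front right corner of the carriage; pull here. Same axes as front_place. The block reaches 16 mm above and below this point
- clamp_screw (a joint): angle of the clamp screw in rad: 0 when it has bottomed (a hard stop), grows as it is unscrewed (anticlockwise seen from above), up to 4.5; it stays where it is left (friction 0.08 N m) and does not rise noticeably
- screw_head (a point): centre of the black wing head of the clamp screw at the front left corner of the carriage: wing 42 mm along its x, 11 mm thick along its y, 26 mm high (13 mm above and below this point); x and y turn with the screw, z up = screw axis
- turret (a joint): angle of the turret in rad, grows anticlockwise seen from above, turns freely several turns both ways, friction 0.15 N m, no detents: it stays where it is left
- turret_handle (a point): on the turret's axis, centre of its black bar handle: bar 40 mm along its x, 14 mm thick along its y, 24 mm high (12 mm above and below this point); x and y turn with the turret; the bar points midway between mounts
- front_place (a point): the front place, fixed to the carriage beside the brass pointer (which stands 43 mm further forward): the point at the height of the turret's upper face, 75 mm in front of the turret's axis, over which an objective must stand (to within 20 mm) when it is unscrewed; x points from here to the turret's axis (away from the front), y to the left, z up
- mount_1 (a point): centre of turret mount 1 at the height of the turret's upper face, 75 mm from its axis; mounts 1, 2, 3, 4 follow anticlockwise, 90 degrees apart, each a square aluminium frame 56 mm wide and 11 mm high with two lips that hold the objective's foot lugs (1 to 2 mm of play). Anticlockwise from above the objective is free from 75 degrees on and meets a stop at about 100; lift it 12 mm or more to clear the frame
- objective_1_centre (a point): half-way up (38 mm above the foot) objective 1: black, 76 mm high, 0.22 kg, its heavy steel foot (two lugs, 44 x 16 x 5 mm over all) held on the turret's upper face in mount 1; absent in some starts. Grip the knurled ring, 46 mm in diameter, which lies 16 to 31 mm above this point (barrel below it 40 mm, top 37 mm in diameter). z is its own axis, up
- mount_2 (a point): centre of turret mount 2, like mount 1
- objective_2_centre (a point): half-way up objective 2, the same as objective 1 but in mount 2; absent in some starts
- mount_3 (a point): centre of turret mount 3, like mount 1
- objective_3_centre (a point): half-way up objective 3, the same as objective 1 but in mount 3; absent in some starts
- mount_4 (a point): centre of turret mount 4, like mount 1
- objective_4_centre (a point): half-way up objective 4, the same as objective 1 but in mount 4; absent in some starts
- rack_in (a point): centre of the inner floor of the loose grey storage tray, 0.5 kg: outside 84 mm along its x, 212 mm along its y, walls 4 mm thick and 34 mm high (over all), two cross walls of the same height make three compartments side by side along y, each about 76 x 65 mm, centred at y = -0.069, 0 and +0.069 m; floor 4 mm thick; one objective goes in each (knurled rings of neighbours are then 23 mm apart along y)
- usb_stick: bystander: black USB stick 19 x 56 x 8 mm, origin under its centre
- tape_1: bystander: roll of tape, 96 mm in diameter, 48 mm high, lying flat, origin under its centre

How it is judged:
By the outcome, as a careful person would: the job done as asked, in the order asked, and still so for the second after the job is handed in, with the robot touching nothing.
Of objective_1, objective_2, objective_3, objective_4 only 2 to 3 are there at a start; the rules pass over those that are not, and their reading is None.
At some moment in a run one of rack may be knocked a few centimetres aside while the robot is not near it.
It also fails if it takes over 210 s, if anything falls off the work surface, if the arm or the gripper's body presses on something with over 40 N, if the wrist force passes 120 N, or if a joint passes its speed limit or range.

## Robot

A 6-joint arm with a two-finger parallel gripper is mounted at the origin on a cart in front of the work surface, level with it; the furniture and walls round the work are solid. World frame = base frame: x ahead of the robot, y to its left, z up, the work surface at z = 0. Lengths are in m, angles in degrees, forces in N, time in s.
With the tool pointing down it reaches from about 0.375 to 0.9 m from the base axis. Payload 3.1 kg.
Tool frame: the origin (TCP) lies at the very end of the fingers, on their centre line; the grasp point (between the pads) lies 19 mm behind it; z points along the fingers, y is the line along which they close (so a half turn about z gives the same grasp; the last joint's range is limited). The gripper opens to 87 mm and grips with 3 to 60 N. Pads are 19 mm wide; open, the fingers measure 117 mm over their backs; the gripper's body (75 mm by 190 mm) begins 51 mm behind the grasp point.
Start: joints at [57.611, 30.224, 82.088, -0, 67.689, -10.227], TCP at [0.236, 0.579, 0.223] pointing down, gripper open.
Joint ranges: [-176.69, 176.69], [-43.24, 126.21], [12.49, 139.97], [-82, 262], [0, 151.66], [-163.58, 163.58]. Speed limits (degrees/s): [159.86, 159.86, 180, 180, 180, 180].

## Interface

Orientations are given as a 3x3 rotation matrix whose columns are the frame's x, y, z axes.
In Python, from rig import bot, imaging gives the robot as it stands.
- The arm moves only by the tool drive_tool, never from a script. Its argument "deltas" is text: rows parted by semicolons, each of 5 numbers parted by spaces: the finger opening in mm, from 0 to 87, then the shift along the world's x, y, z in mm, then the turn about the world's z in rad. In form: jaw dx dy dz twist; .... A call has 1 to 12 rows; each row is the pose to reach, as a shift and turn from the pose commanded when the call began; what a row does not reach only later rows make up. A row lasts 1/10 s, in which the tool goes at most 50 mm and 8.59 degrees, less where a joint would pass 70% of its speed; a pose out of reach is approached as far as the arm can. A call with a gripper value outside its range is refused whole. The fingers move at their own pace and stop on an object; the grip force is fixed at half the most. Time passes only in rows, so rows that repeat a pose let the fingers close. It gives the time, the measured TCP pose, the force, the opening and the grip force at its end, in the units of the state.
- bot.read_state(): the state, without advancing time (a new reading comes with each control period).
- imaging.capture(name): name is "scene" or "top" or "wrist"; returns the picture (480x640x3 uint8, red, green, blue); there is no depth.
- imaging.camera_model(name): a dict with "fx", "fy", "cx", "cy" (pixels), "T" (4x4, takes a point from camera to world coordinates). Camera axes: x right, y down, z forward; pixel columns grow to the right and rows downward; lengths in m; the calibration is good to about 2 mm. A picture is of the moment at which its call begins: read the wrist's pose just before it. camera_model takes no time and is no camera call; for the wrist camera it gives the pose at the moment of the call.
- bot.hand_in(): hands the job in; it is judged then, once.
The state is a dict: "time_s": time; "joint_positions": joint angles; "qvel": joint speeds; "tau": joint torques, N m; "position": TCP position; "tcp_rot": TCP orientation; "force": force on the tool from outside, world axes, zero at the start; "moment": the same for the moment, N m; "opening": opening from 0.0 (shut) to 1.0 (fully open); "grasp_force": force on a finger pad.
Only numpy, scipy, OpenCV 4.12 (cv2) and the standard library are available. Lean on these libraries where they do the work, as an engineer would, in place of code of your own. Each camera call takes 0.05 s, during which the arm holds its last target. There are 200 camera calls.

## Working session

There is one attempt and no reset: what is moved stays moved. The work goes in short steps, Python scripts to look and compute and a tool call to move; the robot and the scene stay as the last step left them, time stands still between calls to the robot, and variables do not carry over. Pictures are saved under pics/ and viewed, at most 14 in all, crops included, and the job is handed in when it is done.

Besides the shell and the picture viewer there is one more tool, called after "Call:" as name(argument=value, ...) on one line, values as JSON. drive_tool: Moves the arm, as the interface text tells. Its arguments: {"type":"object","properties":{"deltas":{"type":"string"}},"required":["deltas"]}

```bash
ls; mkdir -p pics; python3 - <<'E'
from rig import bot, imaging
import cv2,numpy as np
s=bot.read_state();print(s['time_s'],s['position'],np.round(s['tcp_rot'],3).tolist(),s['opening'])
for n in("top","scene"):
    im=imaging.capture(n);cv2.imwrite(f'pics/{n}0.png',im[:,:,::-1])
    m=imaging.camera_model(n);print(n,{k:np.round(m[k],4).tolist() for k in m})
E
```

```text
pics
0.0 [0.23534195 0.57819866 0.22157194] [[-0.926, 0.377, -0.001], [0.377, 0.926, -0.002], [0.0, -0.002, -1.0]] 1.0017443309188339
top {'fx': 441.4212, 'fy': 441.4212, 'cx': 318.952, 'cy': 238.7234, 'T': [[-0.0184, -0.9865, 0.1626, 0.3806], [-0.9997, 0.0154, -0.0197, 0.0777], [0.017, -0.1629, -0.9865, 1.1493], [0.0, 0.0, 0.0, 1.0]]}
scene {'fx': 540.8297, 'fy': 540.8297, 'cx': 317.2222, 'cy': 242.4123, 'T': [[0.6256, -0.505, 0.5946, -0.296], [-0.7801, -0.4034, 0.4782, -0.5998], [-0.0016, -0.763, -0.6463, 1.0204], [0.0, 0.0, 0.0, 1.0]]}
```

View pics/top0.png

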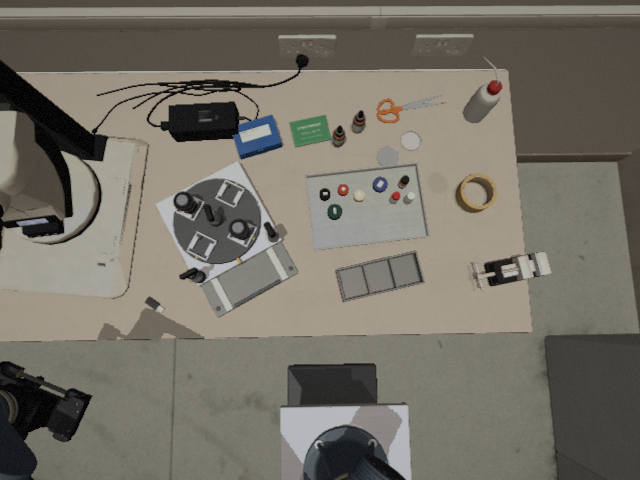

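View pics/scene0.png

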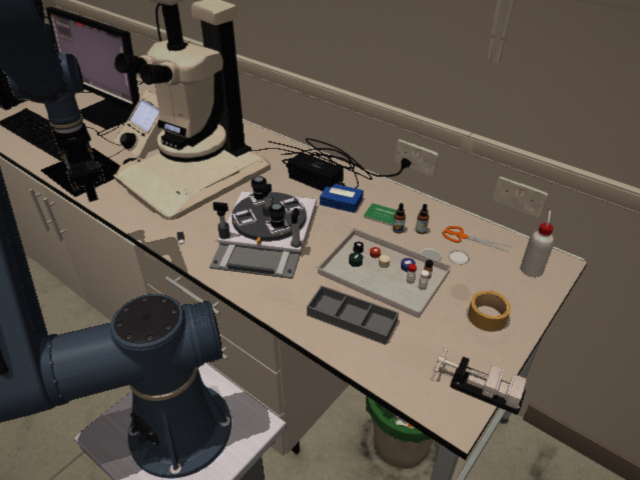

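The top view shows the turret at about (216,220), with objectives at (185,200) and (240,230). The handle is at (213,215), the grip at (271,232), the wing screw at (190,273), the tray at (380,276), the USB stick at (155,304) and the tape at (477,192). The carriage's front faces lower right. Next I'll zoom in on both views to get matching pixels.

```bash
python3 - <<'E'
import cv2,numpy as np
a=cv2.imread('pics/top0.png')[155:325,140:300];b=cv2.imread('pics/scene0.png')[165:285,205:325]
a=cv2.resize(a,(400,425),interpolation=cv2.INTER_CUBIC);b=cv2.resize(b,(400,400),interpolation=cv2.INTER_CUBIC)
b=cv2.copyMakeBorder(b,0,25,0,0,cv2.BORDER_CONSTANT)
cv2.imwrite('pics/crop0.png',np.hstack([a,b]))
E
```

```text
(no output)
```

View pics/crop0.png

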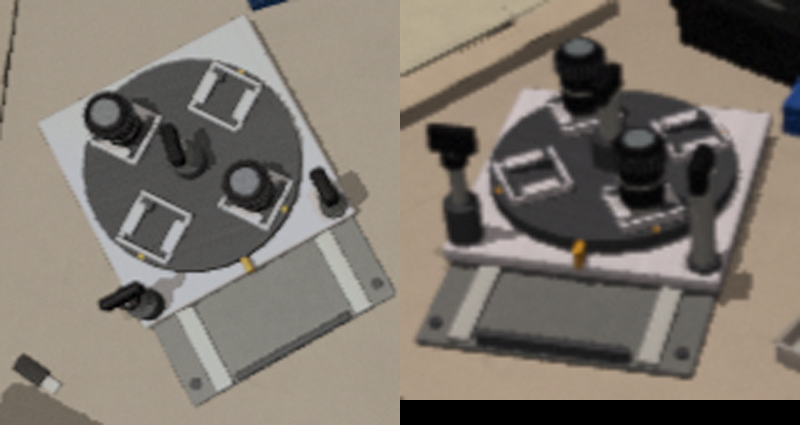

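```bash
cat > h.py <<'E'
from rig import bot, imaging
import cv2,numpy as np
def ray(m,u,v):
    T=np.array(m['T']);d=T[:3,:3]@[(u-m['cx'])/m['fx'],(v-m['cy'])/m['fy'],1];return T[:3,3],d/np.linalg.norm(d)
def plane(m,u,v,z):
    o,d=ray(m,u,v);return o+d*(z-o[2])/d[2]
def tri(r1,r2):
    A=np.zeros((3,3));b=np.zeros(3)
    for o,d in(r1,r2):
        P=np.eye(3)-np.outer(d,d);A+=P;b+=P@o
    p=np.linalg.solve(A,b);e=[np.linalg.norm(np.cross(p-o,d)) for o,d in(r1,r2)]
    return p,e
def proj(m,p):
    T=np.array(m['T']);c=T[:3,:3].T@(np.array(p)-T[:3,3]);return m['cx']+m['fx']*c[0]/c[2],m['cy']+m['fy']*c[1]/c[2]
E
python3 - <<'E'
from h import *
t=imaging.camera_model('top');s=imaging.camera_model('scene')
L=lambda x,y:(140+x/2.5,155+y/2.5)
R=lambda x,y:(205+(x-400)/3.3333,165+y/3.3333)
for n,l,r in [('grip top',(320,174),(703,153)),('screw top',(120,294),(451,131)),('handle top',(172,140),(608,72)),('objA top',(103,110),(578,47)),('objB top',(250,183),(641,137)),('pointer top',(246,262),(579,243)),('plate cornerFR',(355,213),(716,284)),('plateFL',(146,326),(447,248)),('plate rearR',(245,15),(770,112)),('mount L empty',(155,228),(534,173)),('mount R empty',(225,97),(692,134))]:
    p,e=tri(ray(t,*L(*l)),ray(s,*R(*r)));print(n,np.round(p,3),np.round(e,3))
E
```

```text
grip top [0.581 0.176 0.142] [0.002 0.002]
screw top [0.472 0.357 0.143] [0.001 0.001]
handle top [0.615 0.313 0.144] [0.001 0.001]
objA top [0.65  0.384 0.122] [0.001 0.001]
objB top [0.576 0.242 0.13 ] [0.001 0.001]
pointer top [0.511 0.259 0.049] [0.001 0.001]
plate cornerFR [0.562 0.151 0.027] [0.001 0.001]
plateFL [0.451 0.361 0.029] [0. 0.]
plate rearR [0.774 0.265 0.034] [0.001 0.001]
mount L empty [0.546 0.346 0.06 ] [0. 0.]
mount R empty [0.68  0.28  0.056] [0. 0.]
```

The two views agree to 1–2 mm. The turret axis is at about (0.613, 0.313) and the carriage yaw is about 28°. Objectives are in two opposite mounts, with tops at about z = 0.126. The grip is at (0.581, 0.176, 0.126), the screw at (0.472, 0.357, 0.130) and the handle at z ≈ 0.132. I'll move to hover over the grip.

Call:
drive_tool(deltas="87 28 -33 20 0.07; 87 56 -66 40 0.145; 87 85 -100 40 0.22; 87 113 -133 40 0.29; 60 142 -166 40 0.365; 40 170 -200 40 0.44; 40 198 -233 40 0.51; 40 227 -266 40 0.58; 40 255 -300 40 0.655; 40 283 -333 40 0.73; 40 312 -366 40 0.80; 40 340 -400 40 0.872")

```text
time_s: 1.3
position: [0.5764, 0.1773, 0.2621]
tcp_rot: [[-0.883, -0.469, -0.001], [-0.469, 0.883, 0.0], [0.001, 0.001, -1.0]]
force: [0.5, 0.3, 0.2]
opening: 0.474
grasp_force: 0.0
```

```bash
python3 - <<'E'
from h import *
s=bot.read_state();print(s['time_s'],s['position'],np.round(s['tcp_rot'],3).tolist(),s['opening'],np.round(s['joint_positions'],1))
m=imaging.camera_model('wrist');im=imaging.capture('wrist');cv2.imwrite('pics/w1.png',im[:,:,::-1])
print({k:np.round(m[k],4).tolist() for k in m})
for p in [(0.581,0.176,0.142),(.472,.357,.143),(.613,.313,.144)]: print(np.round(proj(m,p)))
E
```

```text
1.3 [0.57643175 0.17731339 0.26210745] [[-0.883, -0.469, -0.001], [-0.469, 0.883, 0.0], [0.001, 0.001, -1.0]] 0.47405476356631876 [   6.5   26.1   82.7    0.    71.2 -111.5]
{'fx': 350.6095, 'fy': 350.6095, 'cx': 319.0272, 'cy': 248.0785, 'T': [[-0.4687, 0.8493, 0.2429, 0.5081], [0.8834, 0.4506, 0.129, 0.1413], [0.0001, 0.275, -0.9614, 0.4237], [0.0, 0.0, 0.0, 1.0]]}
[315. 248.]
[571. 235.]
[433. 347.]
```

View pics/w1.png

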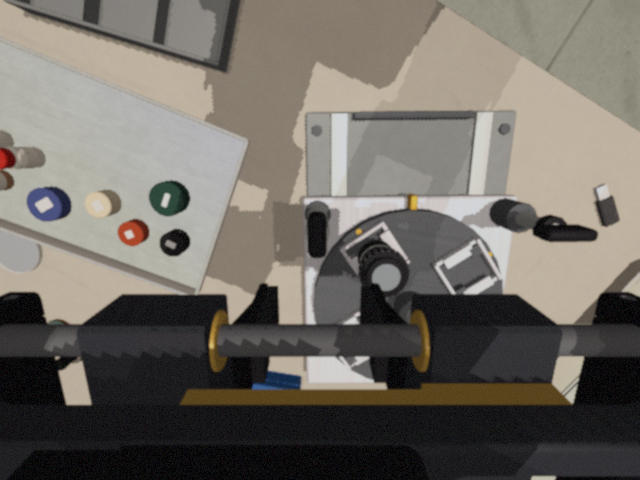

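The wrist view shows the carriage edges square to the image, so the yaw of 28° is right. The grip block is at about (317,232), the wing screw at (565,229), the pointer at (412,202) and an objective top at (385,275). Next I'll check the grip, screw and pointer numerically.

```bash
python3 - <<'E'
from h import *
im=cv2.imread('pics/w1.png');t=imaging.camera_model('wrist')
a=np.radians(28);X=np.array([np.cos(a),np.sin(a)]);Y=np.array([-X[1],X[0]])
g=np.array([.581,.176])
for z in(.142,.110):
  for sx in(-.018,.018): print(z,sx,[np.round(proj(t,[*(g+sx*X+sy*Y),z])).tolist() for sy in(-.008,.008)])
# dark mask of grip
hsv=cv2.cvtColor(im,cv2.COLOR_BGR2GRAY)
sub=hsv[195:285,295:345];mk=(sub<45).astype(np.uint8)
for r in range(0,90,4): print(195+r,''.join('#' if x else '.' for x in mk[r]))
m=(hsv[210:250,530:605]<45).astype(np.uint8)
c=max(cv2.findContours(m,0,1)[0],key=cv2.contourArea);print(cv2.minAreaRect(c))
# axis estimate via pointer: yellow
h=cv2.cvtColor(im,cv2.COLOR_BGR2HSV);y=cv2.inRange(h[180:280,300:520],(15,120,100),(35,255,255))
n,l,st,ce=cv2.connectedComponentsWithStats(y)
for i in range(1,n):
  if st[i,4]>5: print('yel',ce[i]+[300,180],st[i])
E
```

```text
0.142 -0.018 [[316.0, 224.0], [335.0, 224.0]]
0.142 0.018 [[316.0, 266.0], [335.0, 266.0]]
0.11 -0.018 [[316.0, 217.0], [334.0, 217.0]]
0.11 0.018 [[316.0, 254.0], [334.0, 254.0]]
195 ..................................................
199 ..................................................
203 ..................................................
207 ..................................................
211 ..................................................
215 ..............################....................
219 .............##################...................
223 .............##################...................
227 .............##################...................
231 .............##################...................
235 .............##################...................
239 ..............#################...............#...
243 ..............#################............#......
247 ..............#################........#..........
251 ..............#################.....##............
255 ................#############.....................
259 ..................................................
263 ..................................................
267 ..................................................
271 ..................................................
275 ..................................................
279 ..................................................
283 ..................................................
((33.94999694824219, 22.64999771118164), (61.66440963745117, 23.400854110717773), 18.43494987487793)
yel [412.51304348 202.12173913] [108  15   9  15 115]
yel [358.34482759 231.27586207] [56 49  6  6 29]
yel [490.14285714 253.42857143] [189  72   3   4   7]
```

```bash
python3 - <<'E'
from h import *
p=np.array([.581,.176,.142])
for i in range(2):
    s=bot.read_state();t=imaging.camera_model('wrist');print(s['time_s'],s['position'],np.round(t['T'],4)[:3].tolist(),proj(t,p))
im=imaging.capture('wrist');cv2.imwrite('pics/w2.png',im[:,:,::-1])
g=cv2.cvtColor(im,cv2.COLOR_RGB2GRAY)
m=(g[195:285,300:340]<45).astype(np.uint8)
c=max(cv2.findContours(m,0,1)[0],key=cv2.contourArea);print(np.array(cv2.boundingRect(c))+[300,195,0,0])
m=(g[210:250,530:605]<45).astype(np.uint8)
c=max(cv2.findContours(m,0,1)[0],key=cv2.contourArea);print(cv2.minAreaRect(c))
s=bot.read_state();t=imaging.camera_model('wrist');print(s['time_s'],s['position'],proj(t,p))
E
```

```text
1.35 [0.58212219 0.17133255 0.26220526] [[-0.4669, 0.8485, 0.2493, 0.5127], [0.8843, 0.4503, 0.1236, 0.1362], [-0.0073, 0.2781, -0.9605, 0.4236]] (np.float64(325.4054261277546), np.float64(245.17324650502937))
1.35 [0.58212219 0.17133255 0.26220526] [[-0.4669, 0.8485, 0.2493, 0.5127], [0.8843, 0.4503, 0.1236, 0.1362], [-0.0073, 0.2781, -0.9605, 0.4236]] (np.float64(325.4054261277546), np.float64(245.17324650502937))
[318 209  22  48]
((44.97058868408203, 18.117645263671875), (60.148834228515625, 23.525955200195312), 14.03624439239502)
1.4 [0.57957531 0.17416689 0.2620031 ] (np.float64(320.38855464102215), np.float64(246.4498588599995))
```

The arm was still settling when that picture was taken, so from here I'll add settle rows. Corrected, the grip is at (0.575, 0.174). I'll descend and close on it.

Call:
drive_tool(deltas="40 0 -4 0 0; 40 0 -4 -30 0; 40 0 -4 -70 0; 40 0 -4 -110 0; 40 0 -4 -140 0; 40 0 -4 -155 0; 40 0 -4 -155 0; 5 0 -4 -155 0; 5 0 -4 -155 0; 5 0 -4 -155 0; 5 0 -4 -155 0; 5 0 -4 -155 0")

```text
time_s: 2.6
position: [0.5765, 0.1751, 0.109]
tcp_rot: [[-0.885, -0.466, 0.002], [-0.466, 0.885, 0.001], [-0.002, -0.001, -1.0]]
force: [-1.0, 0.8, 6.7]
opening: 0.238
grasp_force: 30.0
```

Call:
drive_tool(deltas="5 -3 -2 0 0; 5 -10 -5 0 0; 5 -20 -11 0 0; 5 -31 -16 0 0; 5 -42 -22 0 0; 5 -53 -28 0 0; 5 -63 -33 0 0; 5 -71 -38 0 0; 5 -77 -41 0 0; 5 -81 -43 0 0; 5 -84 -45 0 0; 5 -84 -45 0 0")

```text
time_s: 3.8
position: [0.4974, 0.1321, 0.109]
tcp_rot: [[-0.886, -0.464, 0.013], [-0.464, 0.886, 0.005], [-0.014, -0.002, -1.0]]
force: [6.2, 9.9, 0.3]
opening: 0.246
grasp_force: 30.0
```

Call:
drive_tool(deltas="5 -5 -3 0 0; 5 -9 -5 0 0; 5 -9 -5 0 0; 5 -9 -5 0 0")

```text
time_s: 4.2
position: [0.4959, 0.1312, 0.1094]
tcp_rot: [[-0.888, -0.46, 0.029], [-0.46, 0.888, 0.012], [-0.032, -0.003, -0.999]]
force: [18.9, 26.6, -12.0]
opening: 0.242
grasp_force: 30.0
```

The force rose to 32 N with almost no movement, so the carriage is at the front stop. I'll relax, release and lift.

Call:
drive_tool(deltas="5 6 3 0 0; 5 9 6 0 0; 40 9 6 0 0; 40 9 6 0 0; 40 9 6 0 0; 40 9 6 30 0; 40 9 6 70 0; 40 -5 40 110 0; 40 -25 80 150 0; 40 -45 120 170 0; 40 -45 120 170 0; 40 -45 120 170 0")

```text
time_s: 5.4
position: [0.4369, 0.2458, 0.2782]
tcp_rot: [[-0.883, -0.469, 0.001], [-0.469, 0.883, 0.0], [-0.001, -0.001, -1.0]]
force: [-0.7, -0.4, -1.0]
opening: 0.463
grasp_force: 0.0
```

```bash
python3 - <<'E'
from h import *
s=bot.read_state();print(s['time_s'],s['position'],np.round(s['joint_positions'],1),s['qvel'])
t=imaging.camera_model('wrist');im=imaging.capture('wrist');cv2.imwrite('pics/w3.png',im[:,:,::-1])
for p in [(.4955,.1315,.142),(.392,.315,.143),(.534,.271,.144),(.467,.236,.05)]: print(np.round(proj(t,p)))
im=imaging.capture('top');cv2.imwrite('pics/t3.png',im[:,:,::-1])
E
```

```text
5.4 [0.43691595 0.24581351 0.27819487] [  16.6   16.7   95.5   -0.    67.7 -101.4] [-2.91069253  2.12083119  1.54651264 -1.28509001 -1.04183037 -1.0083797 ]
[172. 237.]
[414. 231.]
[294. 339.]
[299. 237.]
```

View pics/w3.png

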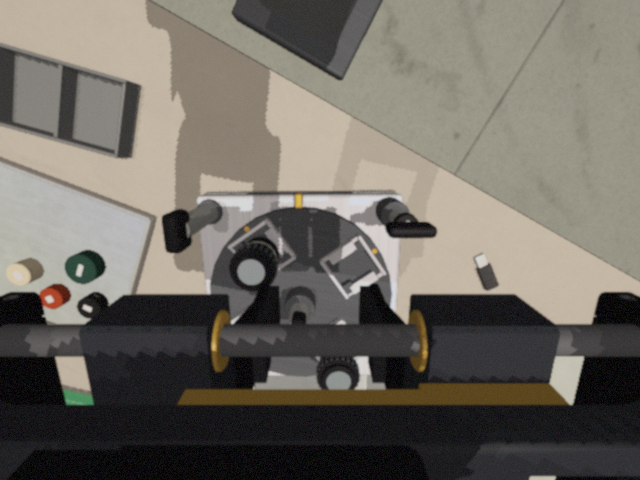

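The carriage is forward, with the pointer at (299,200). The wing screw is at about (411,230), lying nearly along the image horizontal. The handle is around (299,315).

```bash
python3 - <<'E'
from h import *
# model at capture time ~ now (settled)
s=bot.read_state();print(s['time_s'],s['position']);
im=imaging.capture('wrist');t=imaging.camera_model('wrist')
g=cv2.cvtColor(im,cv2.COLOR_RGB2GRAY);x0,y0=380,212
m=(g[y0:255,x0:450]<40).astype(np.uint8)
for r in m[::2]: print(''.join('#' if x else '.' for x in r))
c=max(cv2.findContours(m,0,1)[0],key=cv2.contourArea);b=cv2.boundingRect(c);print(np.array(b)+[x0,y0,0,0],cv2.minAreaRect(c))
ys,xs=np.where(m);print(len(xs))
cx,cy=x0+b[0]+b[2]/2,y0+b[1]+b[3]/2
print('centre',plane(t,cx,cy,.130))
l=plane(t,x0+b[0],cy,.13);r=plane(t,x0+b[0]+b[2],cy,.13);print(np.linalg.norm(l-r))
# grip block & dark centre
m2=(g[200:255,155:195]<40).astype(np.uint8);c=max(cv2.findContours(m2,0,1)[0],key=cv2.contourArea);b=cv2.boundingRect(c);print(b,plane(t,155+b[0]+b[2]/2,200+b[1]+b[3]/2,.126))
E
```

```text
5.5 [0.43724985 0.24392306 0.27645248]
###...................................................................
###...................................................................
.##..................#######...#......................................
.##................####...............................................
.................####.................................................
................#####...............#.................................
.........#################################..####......................
.........############################################.................
.........###############################################..............
.........#############.##.##..##..#.#.#..#..##.#.#.#.###..............
..........#####.......................................................
...........####..........................................#............
.............############################################.............
......................................................................
......................................................................
......................................................................
......................................................................
......................................................................
......................................................................
......................................................................
......................................................................
......................................................................
[388 215  50  23] ((32.5, 14.0), (22.0, 49.0), 90.0)
504
centre [0.38949836 0.31374842 0.13      ]
0.04484895843076008
(10, 12, 27, 42) [0.49467634 0.12871095 0.126     ]
```

The screw is at (0.393, 0.316) with the wing at about 114°, so I close at 24°.

Call:
drive_tool(deltas="40 -10 20 0 -0.14; 40 -25 45 0 -0.28; 40 -40 65 0 -0.42; 40 -44 72 0 -0.56; 40 -44 72 -10 -0.70; 40 -44 72 -30 -0.84; 40 -44 72 -50 -0.98; 40 -44 72 -65 -1.12; 40 -44 72 -80 -1.26; 40 -44 72 -90 -1.40; 40 -44 72 -100 -1.54; 40 -44 72 -105 -1.64")

```text
time_s: 6.75
position: [0.3936, 0.3147, 0.1701]
tcp_rot: [[-0.397, 0.918, -0.004], [0.918, 0.397, -0.003], [-0.001, -0.005, -1.0]]
force: [0.8, 0.6, -0.5]
opening: 0.457
grasp_force: 0.0
```

Call:
drive_tool(deltas="40 0 0 0 0; 40 0 0 -20 0; 40 0 0 -40 0; 40 0 0 -55 0; 40 0 0 -59 0; 40 0 0 -59 0; 3 0 0 -59 0; 3 0 0 -59 0; 3 0 0 -59 0; 3 0 0 -59 0; 3 0 0 -59 0")

```text
time_s: 7.85
position: [0.3938, 0.3168, 0.1142]
tcp_rot: [[-0.404, 0.915, 0.001], [0.915, 0.404, 0.0], [-0.0, 0.001, -1.0]]
force: [-1.0, -0.7, 4.8]
opening: 0.259
grasp_force: 30.0
```

```bash
python3 - <<'E'
from h import *
s=bot.read_state();print(s['time_s'],s['opening'],s['moment'],s['force'])
im=imaging.capture('wrist');cv2.imwrite('pics/w4.png',cv2.resize(im[180:420,160:480,::-1],None,fx=2,fy=2))
E
```

```text
7.85 0.25933155964608834 [-0.27045995  0.26404154  0.01689004] [-0.95217519 -0.74600571  4.77599981]
```

View pics/w4.png

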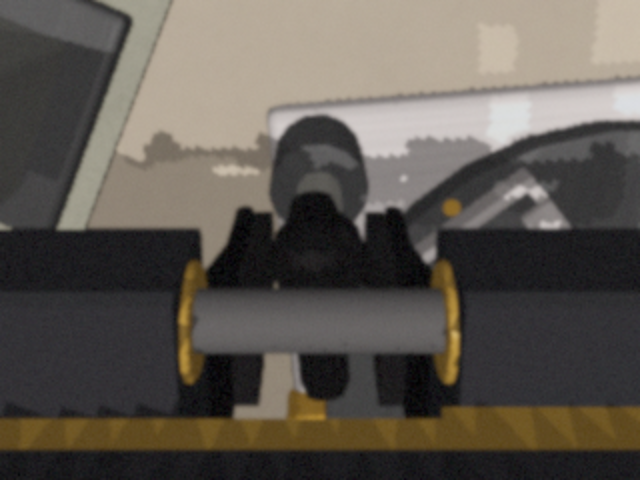

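The wing is between the fingers, but the tips have closed on the wider hub below it. I'll reopen, raise 8 mm and close again.

Call:
drive_tool(deltas="40 0 0 0 0; 40 0 0 0 0; 40 0 0 6 0; 40 0 0 8 0; 3 0 0 8 0; 3 0 0 8 0; 3 0 0 8 0; 3 0 0 8 0; 3 0 0 8 0; 3 0 0 8 0")

```text
time_s: 8.9
position: [0.3937, 0.3168, 0.1223]
tcp_rot: [[-0.404, 0.915, 0.0], [0.915, 0.404, 0.0], [-0.0, 0.0, -1.0]]
force: [-1.2, -0.8, 7.1]
opening: 0.124
grasp_force: 32.9
```

That reads 10.8 mm, so it's on the wing. Turning clockwise.

Call:
drive_tool(deltas="3 0 0 0 -0.10; 3 0 0 0 -0.22; 3 0 0 0 -0.34; 3 0 0 0 -0.46; 3 0 0 0 -0.58; 3 0 0 0 -0.70; 3 0 0 0 -0.70")

```text
time_s: 9.6
position: [0.3949, 0.3169, 0.1223]
tcp_rot: [[0.282, 0.96, 0.002], [0.96, -0.282, 0.0], [0.001, 0.002, -1.0]]
force: [0.7, -0.3, 5.7]
opening: 0.122
grasp_force: 33.7
```

```bash
cat >st.py <<'E'
from h import *
s=bot.read_state();R=np.array(s['tcp_rot']);print(s['time_s'],np.round(s['position'],4),'close ang',np.degrees(np.arctan2(R[1,1],R[0,1])),'F',np.round(s['force'],1),'M',np.round(s['moment'],3),'op',s['opening']*87,'j',np.round(s['joint_positions'],1))
E
python3 st.py
```

```text
9.6 [0.3949 0.3169 0.1223] close ang -16.35829539486132 F [ 0.7 -0.3  5.7] M [-0.21  -0.004  0.011] op 10.62147243680769 j [ 2.610e+01  3.000e+01  1.045e+02 -1.000e-01  4.540e+01  4.250e+01]
```

Call:
drive_tool(deltas="3 0 0 0 -0.12; 3 0 0 0 -0.24; 3 0 0 0 -0.36; 3 0 0 0 -0.48; 3 0 0 0 -0.60; 3 0 0 0 -0.60")

```text
time_s: 10.2
position: [0.3956, 0.3164, 0.1223]
tcp_rot: [[0.773, 0.635, 0.004], [0.635, -0.773, -0.0], [0.003, 0.003, -1.0]]
force: [3.6, -4.9, 5.7]
opening: 0.126
grasp_force: 34.2
```

```bash
python3 st.py
```

```text
10.2 [0.3956 0.3164 0.1223] close ang -50.60555330218067 F [ 3.6 -4.9  5.7] M [-0.864 -0.245 -0.042] op 10.957397592911445 j [ 26.1  30.  104.5  -0.2  45.4  76.8]
```

Call:
drive_tool(deltas="3 0 0 0 -0.12; 3 0 0 0 -0.24; 3 0 0 0 -0.36; 3 0 0 0 -0.48; 3 0 0 0 -0.60; 3 0 0 0 -0.60")

```text
time_s: 10.8
position: [0.3974, 0.317, 0.1224]
tcp_rot: [[0.995, 0.095, 0.008], [0.095, -0.995, -0.0], [0.008, 0.001, -1.0]]
force: [5.3, -2.9, 3.3]
opening: 0.198
grasp_force: 43.8
```

```bash
python3 st.py
```

```text
10.8 [0.3974 0.317  0.1224] close ang -84.56141486995479 F [ 5.3 -2.9  3.3] M [-0.424 -0.799  1.25 ] op 17.260404975523613 j [ 26.1  30.  104.4  -0.3  45.2 110.9]
```

The jaws widened to 17 mm with a moment of 1.25 N m, so the screw has bottomed. I'll ease back to find the exact angle.

Call:
drive_tool(deltas="3 0 0 0 0.12; 3 0 0 0 0.24; 3 0 0 0 0.24; 3 0 0 0 0.24")

```text
time_s: 11.2
position: [0.3965, 0.3166, 0.1224]
tcp_rot: [[0.945, 0.326, 0.006], [0.326, -0.945, -0.0], [0.005, 0.002, -1.0]]
force: [5.2, -3.3, 4.0]
opening: 0.148
grasp_force: 32.7
```

```bash
python3 st.py
```

```text
11.2 [0.3965 0.3166 0.1224] close ang -70.9455421571354 F [ 5.2 -3.3  4. ] M [-0.799 -0.619  0.438] op 12.91620850033226 j [ 26.1  30.  104.4  -0.2  45.3  97.2]
```

Call:
drive_tool(deltas="3 0 0 0 0.06; 3 0 0 0 0.06; 3 0 0 0 0.06")

```text
time_s: 11.5
position: [0.3961, 0.3164, 0.1223]
tcp_rot: [[0.924, 0.382, 0.005], [0.382, -0.924, -0.001], [0.004, 0.003, -1.0]]
force: [3.9, -4.7, 4.6]
opening: 0.135
grasp_force: 32.7
```

```bash
python3 st.py
```

```text
11.5 [0.3961 0.3164 0.1223] close ang -67.53108155518073 F [ 3.9 -4.7  4.6] M [-0.796 -0.548  0.326] op 11.783516016545951 j [ 26.1  30.  104.5  -0.2  45.3  93.8]
```

Extrapolating the opening to 10.8 mm puts the bottom at a closing angle of about −64.5°. A quarter turn back is +25.5°, so I turn by +1.63 rad.

Call:
drive_tool(deltas="3 0 0 0 0.14; 3 0 0 0 0.28; 3 0 0 0 0.42; 3 0 0 0 0.56; 3 0 0 0 0.70; 3 0 0 0 0.84; 3 0 0 0 0.98; 3 0 0 0 1.12; 3 0 0 0 1.26; 3 0 0 0 1.40; 3 0 0 0 1.54; 3 0 0 0 1.63")

```text
time_s: 12.7
position: [0.3938, 0.3167, 0.1223]
tcp_rot: [[-0.437, 0.899, 0.0], [0.899, 0.437, 0.0], [-0.0, 0.0, -1.0]]
force: [-1.3, -2.5, 7.8]
opening: 0.123
grasp_force: 34.6
```

Call:
drive_tool(deltas="3 0 0 0 0; 3 0 0 0 0; 3 0 0 0 0")

```text
time_s: 13.0
position: [0.3938, 0.3167, 0.1223]
tcp_rot: [[-0.434, 0.901, 0.0], [0.901, 0.434, -0.0], [-0.0, 0.0, -1.0]]
force: [-0.0, -2.5, 7.9]
opening: 0.124
grasp_force: 34.8
```

```bash
python3 st.py
```

```text
13.0 [0.3938 0.3167 0.1223] close ang 25.721895793040446 F [-0.  -2.5  7.9] M [-0.298  0.151  0.084] op 10.830214433887473 j [ 26.1  29.9 104.6  -0.   45.5   0.4]
```

The screw is backed off 90.2°. I'll release, lift and hover over the handle.

Call:
drive_tool(deltas="40 0 0 0 0; 40 0 0 0 0; 40 0 0 30 0.0; 40 0 0 60 0.14; 40 20 -5 100 0.28; 45 45 -15 140 0.42; 45 70 -22 140 0.56; 45 95 -30 140 0.70; 45 115 -37 140 0.84; 45 130 -42 140 0.98; 45 138 -45 140 1.12; 45 140 -45 140 1.26")

```text
time_s: 14.2
position: [0.5339, 0.2712, 0.2604]
tcp_rot: [[-0.99, -0.141, -0.002], [-0.141, 0.99, -0.0], [0.002, 0.0, -1.0]]
force: [0.1, -0.2, 0.7]
opening: 0.515
grasp_force: 0.0
```

Call:
drive_tool(deltas="45 0 0 0 0.10; 45 0 0 0 0.17; 45 0 0 0 0.17; 45 0 0 0 0.17")

```text
time_s: 14.6
position: [0.5331, 0.2719, 0.2609]
tcp_rot: [[-0.954, -0.3, -0.002], [-0.3, 0.954, -0.0], [0.002, 0.0, -1.0]]
force: [0.2, -0.6, 0.7]
opening: 0.52
grasp_force: 0.0
```

```bash
python3 st.py; python3 - <<'E'
from h import *
t=imaging.camera_model('wrist');im=imaging.capture('wrist');cv2.imwrite('pics/w5.png',im[:,:,::-1])
print(np.round(t['T'],4).tolist())
for p in [(.5335,.271,.144),(.467,.236,.05)]: print(np.round(proj(t,p)))
E
```

```text
14.6 [0.5331 0.2719 0.2609] close ang 107.45416586335105 F [ 0.2 -0.6  0.7] M [0.032 0.014 0.03 ] op 45.23494036787363 j [ 16.3  25.9  83.4   0.   70.8 -91.1]
[[-0.2997, 0.9175, 0.2614, 0.4595], [0.954, 0.2883, 0.0822, 0.2486], [0.0, 0.274, -0.9617, 0.4226], [0.0, 0.0, 0.0, 1.0]]
[318. 246.]
[305. 152.]
```

View pics/w5.png

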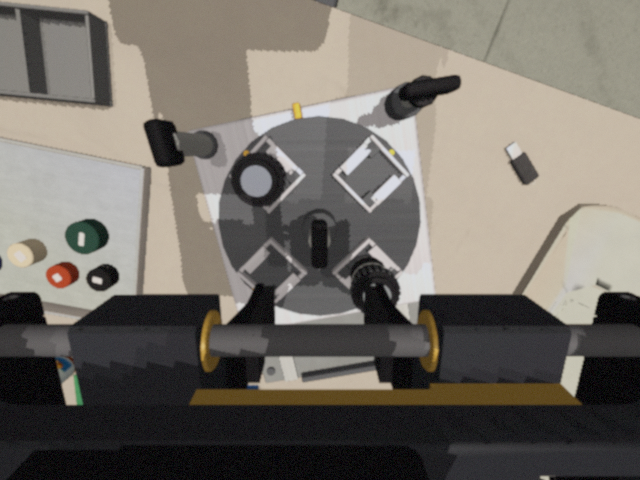

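The bar is vertical at (320,244), aligned with the jaws and centred. I'll descend, grip it and turn −0.60 rad.

Call:
drive_tool(deltas="45 0 0 -40 0; 45 0 0 -80 0; 45 0 0 -115 0; 45 0 0 -132 0; 45 0 0 -139 0; 45 0 0 -139 0; 3 0 0 -139 0; 3 0 0 -139 0; 3 0 0 -139 0; 3 0 0 -139 0; 3 0 0 -139 0; 3 0 0 -139 0")

```text
time_s: 15.85
position: [0.5339, 0.2721, 0.1231]
tcp_rot: [[-0.954, -0.301, 0.001], [-0.301, 0.954, 0.001], [-0.001, 0.0, -1.0]]
force: [-1.2, 0.0, 3.3]
opening: 0.153
grasp_force: 30.0
```

Call:
drive_tool(deltas="3 0 0 0 -0.08; 3 0 0 0 -0.18; 3 0 0 0 -0.28; 3 0 0 0 -0.38; 3 0 0 0 -0.48; 3 0 0 0 -0.56; 3 0 0 0 -0.60; 3 0 0 0 -0.60; 3 0 0 0 -0.60")

```text
time_s: 16.75
position: [0.5339, 0.2739, 0.1231]
tcp_rot: [[-0.956, 0.292, 0.001], [0.292, 0.956, 0.004], [-0.0, 0.004, -1.0]]
force: [-0.6, 5.2, 2.4]
opening: 0.156
grasp_force: 30.0
```

```bash
python3 st.py
```

```text
16.75 [0.5339 0.2739 0.1231] close ang 73.02823850276296 F [-0.6  5.2  2.4] M [ 0.809  0.177 -0.138] op 13.571229948445453 j [ 16.4  35.5  90.9   0.2  53.5 -56.8]
```

Call:
drive_tool(deltas="45 0 0 0 0; 45 0 0 0 0; 45 0 0 40 0; 65 0 0 80 0; 65 -20 -10 120 -0.14; 65 -40 -22 140 -0.28; 65 -55 -30 140 -0.42; 65 -65 -35 140 -0.56; 65 -65 -35 140 -0.70; 65 -65 -35 140 -0.84; 65 -65 -35 140 -0.98; 65 -65 -35 140 -1.12")

```text
time_s: 17.95
position: [0.4685, 0.2362, 0.2624]
tcp_rot: [[-0.149, 0.989, -0.001], [0.989, 0.149, -0.001], [-0.001, -0.001, -1.0]]
force: [-0.2, 0.0, 0.4]
opening: 0.745
grasp_force: 0.0
```

Call:
drive_tool(deltas="65 0 0 0 -0.10; 65 0 0 0 -0.15; 65 0 0 0 -0.15; 65 0 0 0 -0.15")

```text
time_s: 18.35
position: [0.4686, 0.2365, 0.2624]
tcp_rot: [[-0.007, 1.0, -0.0], [1.0, 0.007, -0.0], [-0.0, -0.0, -1.0]]
force: [-0.0, 0.7, -0.5]
opening: 0.752
grasp_force: 0.0
```

```bash
python3 st.py; cat >tray.py <<'E'
from h import *
# tray from top view: dark grey low-saturation blob near the expected pixel, rim at z=.034
t=imaging.camera_model('top');im=imaging.capture('top');cv2.imwrite('pics/ttray.png',im[:,:,::-1])
g=cv2.cvtColor(im,cv2.COLOR_RGB2HSV)
m=((g[:,:,2]<135)&(g[:,:,1]<60)).astype(np.uint8);m[:238]=0;m[332:]=0;m[:,:318]=0;m[:,452:]=0
m=cv2.morphologyEx(m,cv2.MORPH_CLOSE,np.ones((5,5)))
c=max(cv2.findContours(m,0,1)[0],key=cv2.contourArea)
P=np.array([plane(t,*q,.034)[:2] for q in cv2.boxPoints(cv2.minAreaRect(c))]);print('tray px',cv2.minAreaRect(c))
r=cv2.minAreaRect((P*1000).astype(np.float32));b=cv2.boxPoints(r)
e=b[1]-b[0] if np.linalg.norm(b[1]-b[0])>np.linalg.norm(b[2]-b[1]) else b[2]-b[1]
e=e*np.sign(e[1]);print('centre mm',np.round(b.mean(0)),'size',r[1],'y-axis ang',np.degrees(np.arctan2(e[1],e[0])))
E
python3 tray.py; python3 - <<'E'
from h import *
t=imaging.camera_model('wrist');im=imaging.capture('wrist');cv2.imwrite('pics/w6.png',im[:,:,::-1])
for p in [(.468,.237,.126),(.468,.237,.05)]: print(np.round(proj(t,p)))
E
```

```text
18.35 [0.4686 0.2365 0.2624] close ang 0.3949723003475817 F [-0.   0.7 -0.5] M [-0.102  0.041  0.045] op 65.44997462777093 j [14.6 19.7 93.6 -0.  66.7 14.2]
tray px ((379.03656005859375, 275.65496826171875), (33.9199104309082, 84.03007507324219), 76.70143127441406)
centre mm [468. -96.] size (85.87973022460938, 215.95220947265625) y-axis ang 102.101006
[320. 236.]
[320. 219.]
```

View pics/w6.png

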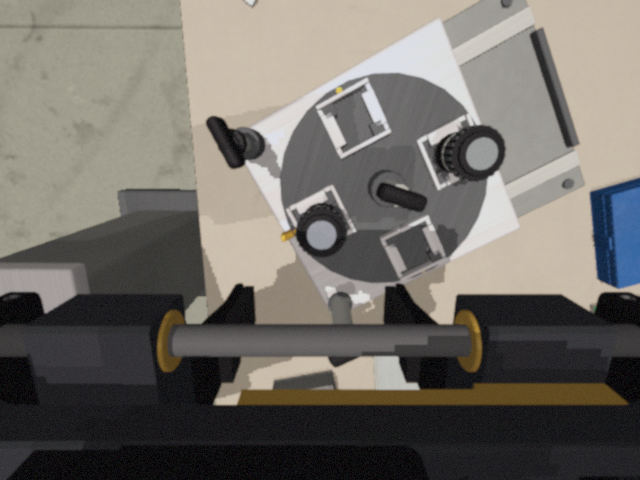

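The objective's top is at (321,232) against a predicted (320,236), so it sits at the front place to within about 3 mm. The tray is at (0.468, −0.096) with its y axis at 102°. I'll descend and grip the ring.

Call:
drive_tool(deltas="65 0 3 -40 0; 65 0 3 -80 0; 65 0 3 -120 0; 65 0 3 -150 0; 65 0 3 -165 0; 65 0 3 -171 0; 65 0 3 -171 0; 30 0 3 -171 0; 30 0 3 -171 0; 30 0 3 -171 0; 30 0 3 -171 0; 30 0 3 -171 0")

```text
time_s: 19.65
position: [0.4696, 0.24, 0.0925]
tcp_rot: [[-0.006, 1.0, 0.002], [1.0, 0.006, 0.001], [0.001, 0.002, -1.0]]
force: [-0.0, 0.3, 5.0]
opening: 0.516
grasp_force: 30.0
```

```bash
python3 st.py
```

```text
19.65 [0.4696 0.24   0.0925] close ang 0.3486321569603363 F [-0.   0.3  5. ] M [-0.137  0.052  0.02 ] op 44.88939413650451 j [ 14.9  34.1 102.6  -0.   43.2  14.6]
```

Call:
drive_tool(deltas="30 0 0 0 0.10; 30 0 0 0 0.24; 30 0 0 0 0.38; 30 0 0 0 0.52; 30 0 0 0 0.66; 30 0 0 0 0.80; 30 0 0 0 0.94; 30 0 0 0 1.08; 30 0 0 0 1.22; 30 0 0 0 1.36; 30 0 0 0 1.50; 30 0 0 0 1.60")

```text
time_s: 20.85
position: [0.4687, 0.2387, 0.0924]
tcp_rot: [[-0.999, -0.041, -0.0], [-0.041, 0.999, -0.002], [0.0, -0.002, -1.0]]
force: [-0.8, -4.5, 6.9]
opening: 0.518
grasp_force: 29.9
```

Call:
drive_tool(deltas="30 0 0 0 0.06; 30 0 0 0 0.12; 30 0 0 0 0.14; 30 0 0 0 0.14")

```text
time_s: 21.25
position: [0.4696, 0.2378, 0.0924]
tcp_rot: [[-0.985, -0.174, 0.001], [-0.174, 0.985, -0.003], [-0.001, -0.003, -1.0]]
force: [0.9, -7.7, 5.4]
opening: 0.517
grasp_force: 29.9
```

```bash
python3 st.py
```

```text
21.25 [0.4696 0.2378 0.0924] close ang 99.99456345142329 F [ 0.9 -7.7  5.4] M [-1.766 -0.267 -0.618] op 44.981081009642935 j [ 14.8  34.1 102.7  -0.3  43.2 -85. ]
```

At the stop, with a reaction of −0.6 N m. Lifting straight out.

Call:
drive_tool(deltas="30 0 0 0 -0.02; 30 0 0 5 -0.02; 30 0 0 12 -0.02; 30 0 0 22 -0.02; 30 0 0 40 -0.02; 30 0 0 65 -0.02; 30 0 0 90 -0.02; 30 0 0 110 -0.02; 30 0 0 120 -0.02; 30 0 0 120 -0.02; 30 0 0 120 -0.02")

```text
time_s: 22.35
position: [0.4679, 0.2398, 0.211]
tcp_rot: [[-0.988, -0.155, -0.001], [-0.155, 0.988, -0.0], [0.001, 0.0, -1.0]]
force: [-0.2, -0.5, -2.9]
opening: 0.517
grasp_force: 30.0
```

```bash
python3 st.py; python3 tray.py;python3 - <<'E'
from h import *
im=imaging.capture('wrist');im2=imaging.capture('scene')
cv2.imwrite('pics/w7.png',np.hstack([cv2.resize(im[:,:,::-1],(400,300)),cv2.resize(im2[90:330,130:450,::-1],(400,300))]))
E
```

```text
22.35 [0.4679 0.2398 0.211 ] close ang 98.89895689042807 F [-0.2 -0.5 -2.9] M [ 0.037  0.074 -0.007] op 44.98493946180823 j [ 14.9  23.5  97.    0.   59.6 -84. ]
tray px ((367.8337097167969, 293.801513671875), (64.11255645751953, 114.18891906738281), 76.60750579833984)
centre mm [423. -67.] size (160.60159301757812, 292.02899169921875) y-axis ang 102.42967
```

View pics/w7.png

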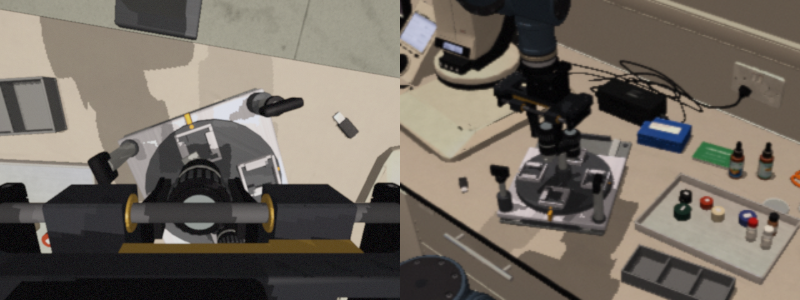

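The objective is out and held upright. The tray contour merged with the arm's shadow this time, so I'll re-measure it from close by. Moving over the tray.

Call:
drive_tool(deltas="30 0 -10 25 -0.12; 30 0 -40 30 -0.25; 30 2 -80 30 -0.38; 30 4 -122 30 -0.51; 30 6 -164 30 -0.64; 30 8 -206 30 -0.77; 30 10 -248 30 -0.90; 30 12 -290 30 -1.03; 30 13 -328 30 -1.16; 30 14 -362 30 -1.29; 30 14 -388 30 -1.42; 30 14 -404 30 -1.515")

```text
time_s: 23.7
position: [0.4824, -0.1664, 0.2405]
tcp_rot: [[-0.203, 0.979, -0.001], [0.979, 0.203, 0.0], [0.001, -0.001, -1.0]]
force: [-0.2, -0.1, -2.3]
opening: 0.516
grasp_force: 30.0
```

Call:
drive_tool(deltas="30 0 0 0 0; 30 0 0 0 0; 30 0 0 0 0")

```text
time_s: 24.0
position: [0.4822, -0.1628, 0.241]
tcp_rot: [[-0.212, 0.977, -0.001], [0.977, 0.212, 0.001], [0.002, -0.001, -1.0]]
force: [0.0, -0.2, -2.2]
opening: 0.517
grasp_force: 30.0
```

```bash
python3 st.py; python3 - <<'E'
from h import *
t=imaging.camera_model('wrist');im=imaging.capture('wrist');cv2.imwrite('pics/w8.png',im[:,:,::-1])
import json;json.dump({k:np.array(t[k]).tolist() for k in t},open('w8.json','w'))
c=np.array([.468,-.096]);y=np.array([np.cos(np.radians(102.1)),np.sin(np.radians(102.1))]);x=np.array([y[1],-y[0]])
for sx,sy in [(-1,1),(1,1),(-1,-1),(1,-1)]: print(sx,sy,np.round(proj(t,[*(c+.042*sx*x+.106*sy*y),.034])))
E
```

```text
24.0 [ 0.4822 -0.1628  0.241 ] close ang 12.213398354238905 F [ 0.  -0.2 -2.2] M [-0.147  0.069 -0.011] op 44.97523568150045 j [-31.3  20.   97.2   0.   62.9 -43.5]
-1 1 [277.  37.]
1 1 [367.  38.]
-1 -1 [283. 255.]
1 -1 [359. 255.]
```

View pics/w8.png

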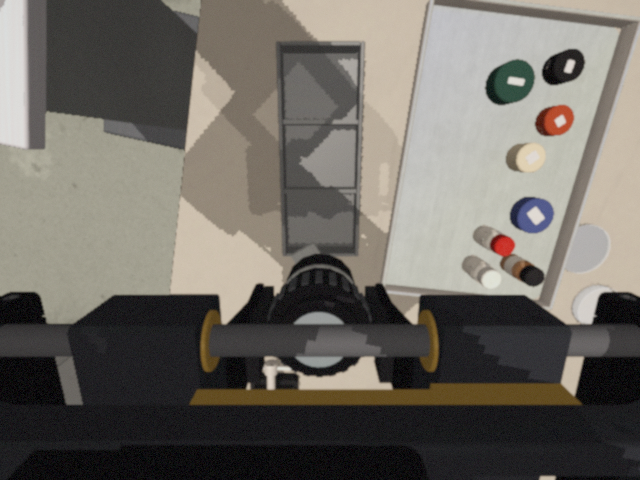

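The tray rim corners at (277,42), (364,42), (283,255) and (358,255) match the prediction to about 2 mm, so the tray hasn't moved. Lowering.

Call:
drive_tool(deltas="30 0 -1 -30 0; 30 0 -1 -65 0; 30 0 -1 -100 0; 30 0 -1 -130 0; 30 0 -1 -155 0; 30 0 -1 -170 0; 30 0 -1 -180 0; 30 0 -1 -184 0; 30 0 -1 -186 0; 30 0 -1 -186 0; 30 0 -1 -186 0")

```text
time_s: 25.15
position: [0.4833, -0.1654, 0.0563]
tcp_rot: [[-0.21, 0.978, 0.001], [0.978, 0.21, -0.001], [-0.001, 0.001, -1.0]]
force: [0.5, 0.4, -2.5]
opening: 0.518
grasp_force: 30.0
```

```bash
python3 st.py
```

```text
25.15 [ 0.4833 -0.1654  0.0563] close ang 12.10118325680562 F [ 0.5  0.4 -2.5] M [-0.101  0.019 -0.001] op 45.06896095210517 j [-31.4  37.  106.1   0.   36.8 -43.5]
```

Call:
drive_tool(deltas="30 0 0 -2 0; 30 0 0 -4 0; 30 0 0 -6 0; 30 0 0 -7 0; 30 0 0 -8 0; 30 0 0 -8 0")

```text
time_s: 25.75
position: [0.4828, -0.1653, 0.0484]
tcp_rot: [[-0.21, 0.978, 0.0], [0.978, 0.21, -0.0], [-0.0, 0.0, -1.0]]
force: [-1.4, 0.6, 6.1]
opening: 0.521
grasp_force: 30.0
```

Contact with the tray floor. I'll release, lift and return to the handle, with the jaws turning to −107° on the way.

Call:
drive_tool(deltas="65 0 0 0 0; 65 0 0 0 0; 65 0 0 0 0; 65 0 0 30 0; 65 0 0 70 0; 65 0 0 110 0; 65 0 0 150 0; 65 0 0 190 0; 65 2 20 210 -0.14; 65 5 50 210 -0.28; 65 8 90 210 -0.42; 65 10 130 210 -0.56")

```text
time_s: 26.95
position: [0.4927, -0.0342, 0.2577]
tcp_rot: [[0.349, 0.937, 0.001], [0.937, -0.349, -0.0], [0.0, 0.001, -1.0]]
force: [0.7, 0.3, -1.0]
opening: 0.752
grasp_force: 0.0
```

Call:
drive_tool(deltas="60 4 40 0 -0.13; 60 8 80 0 -0.26; 50 12 120 0 -0.39; 45 16 160 0 -0.52; 45 20 200 0 -0.65; 45 25 235 0 -0.78; 45 30 265 0 -0.91; 45 35 287 0 -1.04; 45 39 300 0 -1.17; 45 41 306 0 -1.30; 45 41 306 0 -1.43; 45 41 306 0 -1.52")

```text
time_s: 28.15
position: [0.5334, 0.2712, 0.257]
tcp_rot: [[0.955, -0.297, -0.001], [-0.297, -0.955, -0.0], [-0.001, 0.001, -1.0]]
force: [0.7, 0.6, 0.1]
opening: 0.517
grasp_force: 0.0
```

Call:
drive_tool(deltas="45 0 0 0 0; 45 0 0 0 0; 45 0 0 0 0")

```text
time_s: 28.45
position: [0.5337, 0.2707, 0.2574]
tcp_rot: [[0.956, -0.293, -0.0], [-0.293, -0.956, -0.0], [-0.0, 0.0, -1.0]]
force: [-0.1, 0.9, -0.3]
opening: 0.515
grasp_force: 0.0
```

```bash
python3 st.py; python3 tray.py; python3 - <<'E'
from h import *
t=imaging.camera_model('wrist');im=imaging.capture('wrist');cv2.imwrite('pics/w9.png',im[:,:,::-1])
for p in [(.5335,.272,.144),(.468,.237,.05)]: print(np.round(proj(t,p)))
E
```

```text
28.45 [0.5337 0.2707 0.2574] close ang -107.02339567608023 F [-0.1  0.9 -0.3] M [-0.053  0.155  0.033] op 44.78752780239021 j [ 16.2  26.   83.7   0.   70.3 123.2]
tray px ((367.73687744140625, 293.3072509765625), (62.97456741333008, 114.47294616699219), 76.32869720458984)
centre mm [424. -67.] size (157.814697265625, 292.7629699707031) y-axis ang 102.706505
[316. 243.]
[364. 266.]
```

View pics/w9.png

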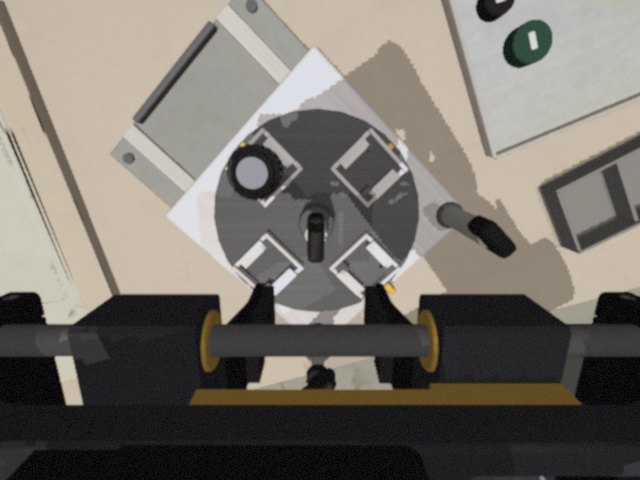

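The bar is at (316,240), aligned with the jaws. The remaining objective is opposite the front. I'll grip and turn +180°.

Call:
drive_tool(deltas="45 0 1 -40 0; 45 0 1 -80 0; 45 0 1 -112 0; 45 0 1 -128 0; 45 0 1 -135 0; 45 0 1 -135 0; 3 0 1 -135 0; 3 0 1 -135 0; 3 0 1 -135 0; 3 0 1 -135 0; 3 0 1 -135 0; 3 0 1 -135 0")

```text
time_s: 29.75
position: [0.5346, 0.2737, 0.1233]
tcp_rot: [[0.956, -0.295, 0.003], [-0.295, -0.956, 0.004], [0.001, -0.004, -1.0]]
force: [1.1, 4.9, 0.0]
opening: 0.156
grasp_force: 30.0
```

Call:
drive_tool(deltas="3 0 0 0 0.08; 3 0 0 0 0.20; 3 0 0 0 0.33; 3 0 0 0 0.46; 3 0 0 0 0.59; 3 0 0 0 0.72; 3 0 0 0 0.85; 3 0 0 0 0.98; 3 0 0 0 1.11; 3 0 0 0 1.24; 3 0 0 0 1.37; 3 0 0 0 1.50")

```text
time_s: 30.95
position: [0.536, 0.271, 0.1232]
tcp_rot: [[0.357, 0.934, 0.004], [0.934, -0.357, -0.001], [0.001, 0.004, -1.0]]
force: [3.4, -2.7, 0.1]
opening: 0.159
grasp_force: 30.1
```

Call:
drive_tool(deltas="3 0 0 0 0.13; 3 0 0 0 0.26; 3 0 0 0 0.39; 3 0 0 0 0.52; 3 0 0 0 0.65; 3 0 0 0 0.78; 3 0 0 0 0.91; 3 0 0 0 1.04; 3 0 0 0 1.17; 3 0 0 0 1.30; 3 0 0 0 1.43; 3 0 0 0 1.54")

```text
time_s: 32.15
position: [0.5389, 0.2722, 0.1233]
tcp_rot: [[-0.922, 0.386, 0.011], [0.386, 0.922, 0.002], [-0.009, 0.006, -1.0]]
force: [8.3, -0.3, -5.2]
opening: 0.155
grasp_force: 30.1
```

Call:
drive_tool(deltas="3 0 0 0 0.08; 3 0 0 0 0.10; 3 0 0 0 0.10; 3 0 0 0 0.10")

```text
time_s: 32.55
position: [0.539, 0.2724, 0.1233]
tcp_rot: [[-0.955, 0.296, 0.011], [0.296, 0.955, 0.002], [-0.01, 0.005, -1.0]]
force: [8.1, 1.7, -5.9]
opening: 0.162
grasp_force: 30.0
```

```bash
python3 st.py
```

```text
32.55 [0.539  0.2724 0.1233] close ang 72.8068913960432 F [ 8.1  1.7 -5.9] M [ 0.073 -1.141 -0.007] op 14.110372027718373 j [ 16.3  35.6  90.7  -0.1  53.1 -56.5]
```

Call:
drive_tool(deltas="45 0 0 0 0; 45 0 0 0 0; 45 0 0 40 0; 65 0 0 80 0; 65 -20 -10 120 -0.14; 65 -40 -22 140 -0.28; 65 -55 -30 140 -0.42; 65 -65 -34 140 -0.56; 65 -65 -34 140 -0.70; 65 -65 -34 140 -0.84; 65 -65 -34 140 -0.98; 65 -65 -34 140 -1.12")

```text
time_s: 33.75
position: [0.4677, 0.2377, 0.2625]
tcp_rot: [[-0.145, 0.989, -0.001], [0.989, 0.145, -0.0], [-0.0, -0.001, -1.0]]
force: [0.3, 0.4, -0.1]
opening: 0.744
grasp_force: 0.0
```

Call:
drive_tool(deltas="65 0 0 0 -0.10; 65 0 0 0 -0.15; 65 0 0 0 -0.15; 65 0 0 0 -0.15")

```text
time_s: 34.15
position: [0.4681, 0.2378, 0.2625]
tcp_rot: [[-0.002, 1.0, -0.001], [1.0, 0.002, -0.0], [-0.0, -0.001, -1.0]]
force: [0.1, -0.3, -0.1]
opening: 0.748
grasp_force: 0.0
```

```bash
python3 st.py; python3 - <<'E'
from h import *
t=imaging.camera_model('wrist');im=imaging.capture('wrist');im2=imaging.capture('top')
cv2.imwrite('pics/w10.png',np.hstack([cv2.resize(im[:,:,::-1],(400,300)),cv2.resize(im2[150:345,190:450,::-1],(400,300))]))
for p in [(.468,.237,.126),(.468,.237,.05)]: print(np.round(proj(t,p)*np.array([.625,.625])))
E
```

```text
34.15 [0.4681 0.2378 0.2625] close ang 0.1312790085517499 F [ 0.1 -0.3 -0.1] M [-0.086  0.007  0.018] op 65.07951529894987 j [14.7 19.7 93.5  0.  66.8 14.6]
[201. 148.]
[200. 137.]
```

View pics/w10.png

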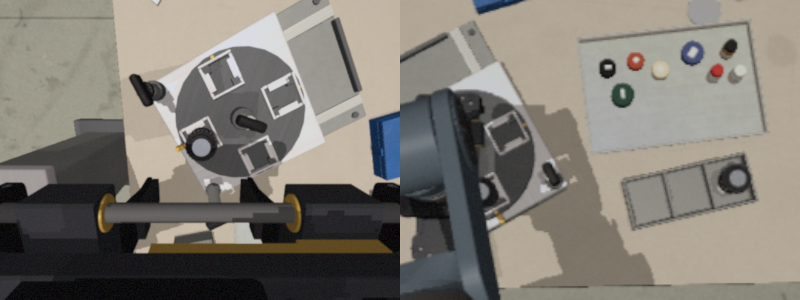

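The second objective is at (201,147), right on prediction. The first stands upright in the tray's right-hand compartment, and the tray hasn't moved.

Call:
drive_tool(deltas="65 0 0 -40 0; 65 0 0 -80 0; 65 0 0 -120 0; 65 0 0 -150 0; 65 0 0 -165 0; 65 0 0 -171 0; 65 0 0 -171 0; 30 0 0 -171 0; 30 0 0 -171 0; 30 0 0 -171 0; 30 0 0 -171 0; 30 0 0 -171 0")

```text
time_s: 35.45
position: [0.4695, 0.238, 0.0925]
tcp_rot: [[-0.001, 1.0, 0.002], [1.0, 0.001, 0.001], [0.001, 0.002, -1.0]]
force: [0.9, 0.2, 5.8]
opening: 0.512
grasp_force: 30.0
```

```bash
python3 st.py
```

```text
35.45 [0.4695 0.238  0.0925] close ang 0.06139603547228384 F [0.9 0.2 5.8] M [-0.11   0.112  0.025] op 44.55433626770762 j [ 14.7  34.  102.8  -0.   43.1  14.7]
```

Call:
drive_tool(deltas="30 0 0 0 0.10; 30 0 0 0 0.24; 30 0 0 0 0.38; 30 0 0 0 0.52; 30 0 0 0 0.66; 30 0 0 0 0.80; 30 0 0 0 0.94; 30 0 0 0 1.08; 30 0 0 0 1.22; 30 0 0 0 1.36; 30 0 0 0 1.50; 30 0 0 0 1.60")

```text
time_s: 36.65
position: [0.4689, 0.2377, 0.0924]
tcp_rot: [[-0.999, -0.035, 0.001], [-0.035, 0.999, -0.0], [-0.001, -0.0, -1.0]]
force: [-1.2, -2.1, 6.6]
opening: 0.518
grasp_force: 30.0
```

Call:
drive_tool(deltas="30 0 0 0 0.06; 30 0 0 0 0.12; 30 0 0 0 0.14; 30 0 0 0 0.14")

```text
time_s: 37.05
position: [0.4693, 0.2377, 0.0924]
tcp_rot: [[-0.986, -0.169, 0.001], [-0.169, 0.986, 0.0], [-0.001, -0.0, -1.0]]
force: [-0.4, -0.1, 5.3]
opening: 0.512
grasp_force: 30.0
```

```bash
python3 st.py
```

```text
37.05 [0.4693 0.2377 0.0924] close ang 99.75325392311458 F [-0.4 -0.1  5.3] M [-0.242  0.087 -0.143] op 44.54664194893647 j [ 14.7  34.  102.8  -0.   43.1 -85. ]
```

The reaction is smaller this time, so I'll nudge a little further to the stop, then lift.

Call:
drive_tool(deltas="30 0 0 0 0.05; 30 0 0 0 0.05; 30 0 0 0 0.03; 30 0 0 5 0.03; 30 0 0 12 0.03; 30 0 0 22 0.03; 30 0 0 40 0.03; 30 0 0 65 0.03; 30 0 0 90 0.03; 30 0 0 110 0.03; 30 0 0 120 0.03; 30 0 0 120 0.03")

```text
time_s: 38.25
position: [0.4691, 0.2383, 0.2131]
tcp_rot: [[-0.98, -0.199, 0.003], [-0.199, 0.98, 0.001], [-0.003, 0.001, -1.0]]
force: [0.8, 0.1, -1.5]
opening: 0.521
grasp_force: 30.0
```

```bash
python3 st.py
```

```text
38.25 [0.4691 0.2383 0.2131] close ang 101.48204198609696 F [ 0.8  0.1 -1.5] M [0.06  0.016 0.012] op 45.338911971408244 j [ 14.7  23.3  96.9   0.   59.6 -86.8]
```

Call:
drive_tool(deltas="30 0 -8 25 -0.12; 30 0 -28 30 -0.25; 30 -2 -54 30 -0.38; 30 -3 -82 30 -0.51; 30 -5 -110 30 -0.64; 30 -7 -138 30 -0.77; 30 -9 -166 30 -0.90; 30 -11 -194 30 -1.03; 30 -13 -220 30 -1.16; 30 -14 -242 30 -1.29; 30 -15 -258 30 -1.42; 30 -15 -266 30 -1.56")

```text
time_s: 39.45
position: [0.4526, -0.0291, 0.2403]
tcp_rot: [[-0.202, 0.979, -0.003], [0.979, 0.202, 0.001], [0.002, -0.003, -1.0]]
force: [0.1, -0.6, -1.6]
opening: 0.517
grasp_force: 30.0
```

Call:
drive_tool(deltas="30 0 0 0 0; 30 0 0 0 0; 30 0 0 0 0")

```text
time_s: 39.75
position: [0.4532, -0.0275, 0.2411]
tcp_rot: [[-0.212, 0.977, -0.001], [0.977, 0.212, 0.001], [0.001, -0.001, -1.0]]
force: [0.0, -0.6, -1.7]
opening: 0.516
grasp_force: 30.0
```

```bash
python3 st.py; python3 - <<'E'
from h import *
t=imaging.camera_model('wrist');im=imaging.capture('wrist')
im2=imaging.capture('top');t2=imaging.camera_model('top')
cv2.imwrite('pics/w11.png',np.hstack([cv2.resize(im[:,:,::-1],(400,300)),cv2.resize(im2[240:315,320:440,::-1],(400,250),interpolation=2)[:300].copy() if 0 else cv2.resize(im2[230:320,320:440,::-1],(400,300),interpolation=cv2.INTER_CUBIC)]))
c=np.array([.468,-.096]);y=np.array([np.cos(np.radians(102.1)),np.sin(np.radians(102.1))]);x=np.array([y[1],-y[0]])
for sx,sy in [(-1,1),(1,1),(-1,-1),(1,-1)]:
  p=[*(c+.042*sx*x+.106*sy*y),.034];a=np.array(proj(t,p));b=np.array(proj(t2,p));print(sx,sy,np.round(a*.625),np.round((b-[320,230])*400/120+[400,0]))
E
```

```text
39.75 [ 0.4532 -0.0275  0.2411] close ang 12.233352925260837 F [ 0.  -0.6 -1.7] M [-0.027  0.023  0.018] op 44.902179421825764 j [-17.6  15.6 104.3   0.   60.2 -29.9]
-1 1 [176. 117.] [476. 238.]
1 1 [226. 117.] [450. 129.]
-1 -1 [179. 228.] [747. 174.]
1 -1 [222. 228.] [718.  67.]
```

View pics/w11.png

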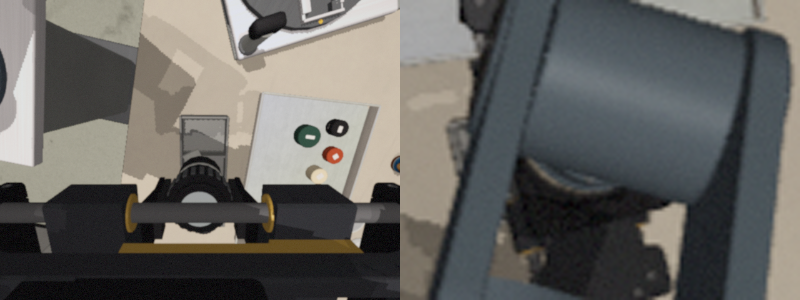

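The tray's near end spans columns 181–228 at row 116, within about 4 mm of prediction. I'll lower with a +3 mm x shift.

Call:
drive_tool(deltas="30 3 -1 -30 0; 30 3 -1 -65 0; 30 3 -1 -100 0; 30 3 -1 -130 0; 30 3 -1 -155 0; 30 3 -1 -170 0; 30 3 -1 -180 0; 30 3 -1 -184 0; 30 3 -1 -188 0; 30 3 -1 -191 0; 30 3 -1 -193 0; 30 3 -1 -193 0")

```text
time_s: 41.05
position: [0.4569, -0.0292, 0.0488]
tcp_rot: [[-0.209, 0.978, 0.001], [0.978, 0.209, -0.0], [-0.0, 0.001, -1.0]]
force: [-0.9, 0.5, -1.7]
opening: 0.516
grasp_force: 30.0
```

```bash
python3 st.py
```

```text
41.05 [ 0.4569 -0.0292  0.0488] close ang 12.091979695459706 F [-0.9  0.5 -1.7] M [-0.082  0.022  0.024] op 44.86414997139648 j [-17.7  36.  113.8   0.   30.2 -29.8]
```

Call:
drive_tool(deltas="30 0 0 -1 0; 30 0 0 -2 0; 30 0 0 -2 0")

```text
time_s: 41.35
position: [0.4572, -0.0294, 0.0484]
tcp_rot: [[-0.21, 0.978, 0.002], [0.978, 0.21, -0.001], [-0.001, 0.002, -1.0]]
force: [-1.6, 0.2, 13.9]
opening: 0.516
grasp_force: 29.9
```

Contact. I'll release, lift and retreat clear for a final look.

Call:
drive_tool(deltas="30 0 0 1 0; 65 0 0 1 0; 65 0 0 1 0; 65 0 0 1 0; 65 0 0 30 0; 65 0 0 70 0; 65 0 0 110 0; 65 0 0 150 0; 65 0 0 190 0; 65 0 0 220 0; 65 0 0 230 0; 65 0 0 230 0")

```text
time_s: 42.55
position: [0.4573, -0.0293, 0.2774]
tcp_rot: [[-0.209, 0.978, 0.003], [0.978, 0.209, -0.001], [-0.001, 0.002, -1.0]]
force: [-0.8, -0.2, -0.9]
opening: 0.743
grasp_force: 0.0
```

Call:
drive_tool(deltas="65 -5 -40 0 0; 65 -10 -85 0 0; 65 -15 -130 0 0; 65 -20 -175 0 0; 65 -25 -220 0 0; 65 -30 -265 0 0; 65 -35 -305 0 0; 65 -40 -335 0 0; 65 -40 -350 0 0; 65 -40 -350 0 0; 65 -40 -350 0 0")

```text
time_s: 43.65
position: [0.4164, -0.3774, 0.2751]
tcp_rot: [[-0.21, 0.978, -0.002], [0.978, 0.21, 0.004], [0.004, -0.001, -1.0]]
force: [0.3, 0.5, 0.4]
opening: 0.745
grasp_force: 0.0
```

```bash
python3 st.py; python3 - <<'E'
from h import *
im=imaging.capture('scene');im2=imaging.capture('top')
cv2.imwrite('pics/w12.png',np.hstack([cv2.resize(im[150:345,170:430,::-1],(400,300),interpolation=2),cv2.resize(im2[150:345,140:440-40,::-1],(400,300),interpolation=2)]))
t=imaging.camera_model('top');print(proj(t,(.5335,.271,.05)))
E
```

```text
43.65 [ 0.4164 -0.3774  0.2751] close ang 12.100357902885008 F [0.3 0.5 0.4] M [-0.102  0.063 -0.029] op 64.82648043051132 j [-53.6  22.1  87.4   0.   70.7 -65.7]
(np.float64(233.23869386790057), np.float64(251.19081887906947))
```

View pics/w12.png

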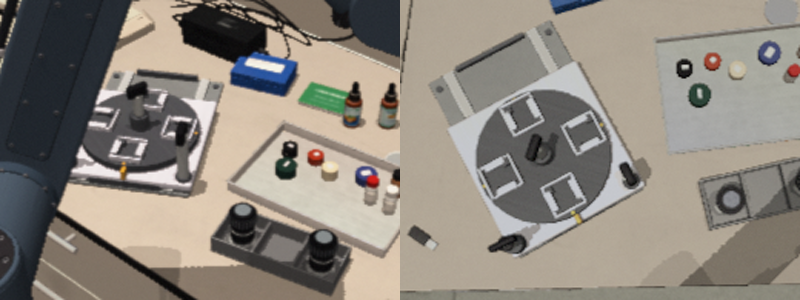

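Both objectives stand upright in the outer compartments. The turret is empty and the carriage is forward. The USB stick is untouched, and nothing went near the tape roll.

```bash
python3 -c "
from rig import bot
print(bot.hand_in())"
```

```text
the job is handed in; nothing more can be done
None
```

The job is handed in: the carriage is at the front stop, the screw was bottomed and backed off about 90°, and both objectives stand upright in the tray, with no verdict returned at hand-in.

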